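Hold the slide holder against a microscope stage's drive bar for fastening

TASK

Pick up the aluminium slide holder from the rubber mat and set it down flat on the microscope stage, clear of the steel drive bar and with its flat back facing the bar. Then slide it up square against the middle of the bar, so that its thumbscrews face the bar's two holes, and keep pressing with a steady 10 N or so (never near 20 N) so that a colleague can drive the screws. Finish while still holding it pressed like that, and leave the other things where they are.

Things in the scene. Friction and masses are not known exactly. Their poses are not given: they have to be found in the camera images.
- holder: Slide holder: loose aluminium L-shaped bracket, 0.15 to 0.31 kg, flat on the mat. Origin: centre of the underside of its base bar, 40 (x) by 110 (y) by 12 mm high; z up. Its +x face, 20 mm from the origin, is the flat back that goes against the drive bar. Two dark thumbscrews, 9 mm thick, stick out 14 mm from its -x face at y = +34 and -34 mm.
- holder_rib (a point): Top centre of the holder's grip rib: 4 mm towards the holder's -x from its origin and 42 mm above its underside. The rib is 14 mm thick (x), 32 mm long (y) and stands 30 mm above the base bar. Axes as the holder's.
- holder_arm (a point): Tip of the holder's slide arm, at x = -70, y = 50 mm from its origin: the arm, 10 mm wide and 8 mm high, runs from the base's +y end along -x and has a short hook at the tip turned to -y.
- stage: Microscope stage unit on its service stand, fixed to the bench: a black plate 200 (x) by 240 mm (y), flat top 60 mm above the bench. Origin: on the bench under the plate's centre. +x points to the drive bar and away from the robot, within 18 degrees of world x. Behind the bar a dark guide rail 14 mm high occupies x = 88 to 98 mm.
- drive_bar: Steel drive bar on the stage, a fence 14 (x) by 150 mm (y), top 14 mm above the plate. Origin: middle of its front (-x) face at plate level, at rest at x = 55, y = 0 mm in the stage frame; axes as the stage's. Sprung: pushed to +x it gives 1 mm per newton, no preload, hard stop at 15 mm, so 10 N shows as 10 mm. Two dark holes in its front at y = +34 and -34 mm.
- mat: Thin black rubber mat, 280 mm (x) by 240 mm (y), 4 mm thick, fixed to the bench beside the stage. Origin: centre of its underside.
- objective: Bystander: loose brass objective lens standing on the mat, 32 mm diameter, 46 mm high. Origin: centre of its underside.
- insert: Bystander: loose flat aluminium stage ring on the mat, 54 mm diameter, 6 mm high. Origin: centre of its underside.
- oil: Bystander: small amber bottle, 32 mm diameter, 75 mm high, on the bench towards the far side. Origin: centre of its underside.
- screwdriver: Bystander: loose screwdriver 160 mm long with a black handle, on the bench to the robot's left (+y). Origin: about its middle.
- jar: Bystander: open glass jar, 64 mm diameter, 80 mm high, on the bench to the robot's right (-y). Origin: centre of its underside.
There are look-alikes about, which are no part of the job. Of the things like the holder, leave any that is brown; of the rest the smaller one is meant.

How it is judged:
On the way, in this order (a step that is already met when the one before it is completed fails the run):
1. the holder is set down flat on the stage, clear of the drive bar (z of holder in the frame of stage between 0.055 and 0.064 m and angle between holder's own z axis and vertical below 0.06 rad and x of holder in the frame of stage between -0.1 and 0.033 m and y of holder in the frame of stage between -0.1 and 0.1 m and contact force between holder and drive_bar below 0.5 N and contact force between holder and stage above 0.2 N), for 0.2 s.
2. the holder is pressed square against the middle of the bar with a steady force (z of holder in the frame of stage between 0.055 and 0.064 m and angle between holder's own z axis and vertical below 0.06 rad and contact force between holder and drive_bar between 6 and 14 N and x of holder in the frame of drive_bar between -0.025 and -0.015 m and y of holder in the frame of drive_bar between -0.008 and 0.008 m and angle between the x axis of holder and the x axis of stage, either way round below 0.07 rad and contact force between the fingers and holder above 3 N), for 1 s.
At the end, for the whole second after the job is handed in: Fingers still pressing the holder: flat on the stage (within 4 mm, tilt under 0.06 rad), its back on the bar, square within 0.07 rad, centred within 8 mm, still, 6 to 14 N between holder and bar; bystanders within 30 mm of their start (all of step 2 and linear speed of holder below 0.01 m/s and distance of each of objective, insert, oil, screwdriver, jar from where it was at the start of the episode below 0.03 m); the arm keeps its last pose, push and grip.
It fails at once if the holder is pressed against the bar with more than 20 N (contact force between holder and drive_bar above 20 N).
It fails at once if a bystander is knocked away by more than 50 mm (distance of any of objective, insert, oil, screwdriver, jar from where it was at the start of the episode above 0.05 m).
It also fails if it takes over 51 s, if anything falls off the work surface, if the arm or the gripper's body presses on something with over 40 N, if the wrist force passes 120 N, or if a joint passes its speed limit or range.

ROBOT

A 6-joint arm with a two-finger parallel gripper is mounted at the origin on the work surface. World frame = base frame: x ahead of the robot, y to its left, z up, the work surface at z = 0. Lengths are in m, angles in rad, forces in N, time in s.
With the tool pointing down it reaches from about 0.35 to 0.775 m from the base axis. Payload 7.3 kg.
Tool frame: the origin (TCP) lies midway between the tips of the shut fingers; the grasp point (between the pads) lies 19 mm behind it (tcp_to_grasp is the distance from the TCP to the grasp point, in m); z points along the fingers, y is the line along which they close (so a half turn about z gives the same grasp; the last joint's range is limited). The gripper opens to 92 mm and grips with 3 to 60 N. Pads are 19 mm wide; open, the fingers measure 130 mm over their backs; the gripper's body (75 mm by 190 mm) begins 47 mm behind the grasp point.
Start: joints at [-1.296, 0.342, 1.524, -0, 1.275, -0.146], TCP at [0.214, -0.479, 0.198] pointing down, gripper open.
Joint ranges: [-2.53, 2.53], [-0.77, 2.02], [0.04, 2.7], [-1, 4.14], [0.28, 2.66], [-3.11, 3.11]. Speed limits (rad/s): [2.57, 2.57, 3.14, 3.14, 3.14, 3.14].

INTERFACE

Orientations are given as [roll, pitch, yaw] about the fixed x, y, z axes, in that order (R = Rz(yaw) Ry(pitch) Rx(roll)).
In Python, from cell import observe, read_camera, calibration, hand_in, tcp_to_grasp gives the robot as it stands.
- The arm moves only by the tool send_rows, never from a script. Its argument "targets" is a list of rows, each a list of 5 numbers: the opening, from 0 (shut) to 1 (fully open), then the shift along the world's x, y, z in m, then the turn about the world's z in rad. A call has 1 to 5 rows; each row shifts and turns the commanded pose from where the row before left it; what a row does not reach is not made up. A row lasts 1/10 s, in which the tool goes at most 50 mm and 8.59 degrees, less where a joint would pass 70% of its speed; a pose out of reach is approached as far as the arm can. A call is refused whole if a number of a shift passes 0.05 or a number of a turn 0.15, either way. A call with a gripper value outside its range is refused whole. The fingers move at their own pace and stop on an object; "grip_force" is the grip in N (left out, the last holds). Time passes only in rows, so rows that do not move let the fingers close. It gives the time, the measured TCP pose, the force, the opening and the grip force at its end, in the units of the state.
- observe(): the state, without advancing time (a new reading comes with each control period).
- read_camera(name): name is "scene" or "top" or "wrist"; returns (picture, depth): 420x560x3 uint8, red, green, blue; 420x560 float32, m along the optical axis (not along the pixel's ray), 0 where there is no reading.
- calibration(name): a dict with "intrinsics" (3x3 intrinsics, pixels), "world_to_cam" (4x4, takes a point from world to camera coordinates); the wrist camera has in their place "hand_eye" (4x4, takes a point from camera to tool coordinates, whose origin is the TCP and whose axes are the flange's). Camera axes: x right, y up, looking along -z (the intrinsics and any distortion apply to the point x, -y, -z); pixel columns grow to the right and rows downward; lengths in m; the calibration is good to about 2 mm. A picture is of the moment at which its call begins: read the wrist's pose just before it. calibration takes no time and is no camera call.
- hand_in(): hands the job in; it is judged then, once.
The state is a dict: "time": time; "qpos": joint angles; "qvel": joint speeds; "joint_efforts": joint torques, N m; "tool_pos": TCP position; "tool_rot": TCP orientation; "contact_force": force on the tool from outside, world axes, zero at the start; "torque": the same for the moment, N m; "opening": finger opening in m; "grip_force": force on a finger pad.
Only numpy, scipy, OpenCV 4.12 (cv2) and the standard library are available. Lean on these libraries where they do the work, as an engineer would, in place of code of your own. Each camera call takes 0.05 s, during which the arm holds its last target. There are 200 camera calls.

## Working session

There is one attempt and no reset: what is moved stays moved. The work goes in short steps, Python scripts to look and compute and a tool call to move; the robot and the scene stay as the last step left them, time stands still between calls to the robot, and variables do not carry over. Pictures are saved under pics/ and viewed, at most 10 in all, crops included, and the job is handed in when it is done.

Besides the shell and the picture viewer there is one more tool, called after "Request:" as a command line: name --pt "numbers of a row" for each row, then --argument value for the rest. send_rows: Moves the arm, as the interface text tells. Its arguments: {"type":"object","properties":{"targets":{"type":"array","items":{"type":"array","items":{"type":"number"}}},"grip_force":{"type":"number"}},"required":["targets"]}

```bash
mkdir -p pics; cat > h.py <<'E'
import numpy as np,cv2
from cell import observe, read_camera, calibration, hand_in, tcp_to_grasp
def w2p(name,P):
    c=calibration(name);K=np.array(c["intrinsics"]);T=np.array(c["world_to_cam"])
    q=(T[:3,:3]@np.atleast_2d(P).T).T+T[:3,3];q=q*[1,-1,-1];u=(K@q.T).T
    return u[:,:2]/u[:,2:]
def ray(name,uv):
    c=calibration(name);K=np.array(c["intrinsics"]);T=np.array(c["world_to_cam"])
    d=np.linalg.inv(K)@np.array([uv[0],uv[1],1.]);d=d*[1,-1,-1]
    R=T[:3,:3];return -R.T@T[:3,3],R.T@d
def onplane(name,uv,z):
    o,d=ray(name,uv);return o+d*(z-o[2])/d[2]
def depthpt(name,uv,depth):
    o,d=ray(name,uv);return o+d*depth[int(uv[1]),int(uv[0])]
E
python3 - <<'E'
from h import *
o=observe();print(o)
for n in("top","scene"):
    im,d=read_camera(n);np.savez(n+"0.npz",im=im,d=d)
    cv2.imwrite(f"pics/{n}0.png",im[:,:,::-1]);c=calibration(n);print(n,c, (d>0).mean())
E
```

```text
{'time': 0.0, 'qpos': array([-1.29599755e+00,  3.42743108e-01,  1.52499666e+00, -2.34280550e-06,
        1.27536869e+00, -1.45989799e-01]), 'qvel': array([-0.00079881,  0.00230365,  0.00236298,  0.00231706, -0.00151831,
       -0.00086998]), 'joint_efforts': array([-8.98179969e-04, -4.31244171e+01, -2.44213843e+01,  7.16858706e-02,
        5.60895901e-02, -1.16764741e-04]), 'tool_pos': array([ 0.21435832, -0.47877196,  0.19744151]), 'tool_rot': array([-3.14009264e+00, -2.18290676e-04,  4.20789097e-01]), 'contact_force': array([-0.15972904, -0.21565224,  0.29275153]), 'torque': array([-0.02305284,  0.00162373, -0.00020338]), 'grip_force': 0.0, 'opening': 0.09191028705862639}
top {'intrinsics': array([[536.96142302,   0.        , 276.20052456],
       [  0.        , 536.96142302, 209.0870786 ],
       [  0.        ,   0.        ,   1.        ]]), 'world_to_cam': array([[-0.00381648, -0.99998594,  0.00368165, -0.0291909 ],
       [ 0.98082467, -0.00302591,  0.19486868, -0.53314436],
       [-0.1948548 ,  0.00435477,  0.98082243, -1.31737078],
       [ 0.        ,  0.        ,  0.        ,  1.        ]])} 0.9959906462585034
scene {'intrinsics': array([[461.913058  ,   0.        , 284.72822139],
       [  0.        , 461.913058  , 206.679525  ],
       [  0.        ,   0.        ,   1.        ]]), 'world_to_cam': array([[-0.55158024,  0.83407165, -0.00915014,  0.31563421],
       [-0.48292037, -0.31037752,  0.81881238,  0.18834096],
       [ 0.6801082 ,  0.45605952,  0.57398829, -1.56591136],
       [ 0.        ,  0.        ,  0.        ,  1.        ]])} 0.9603954081632653
```

View pics/top0.png

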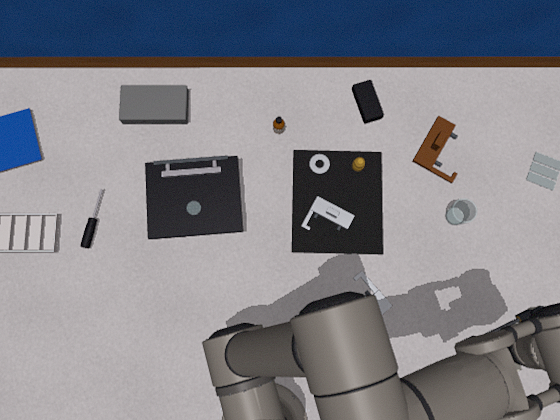

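View pics/scene0.png

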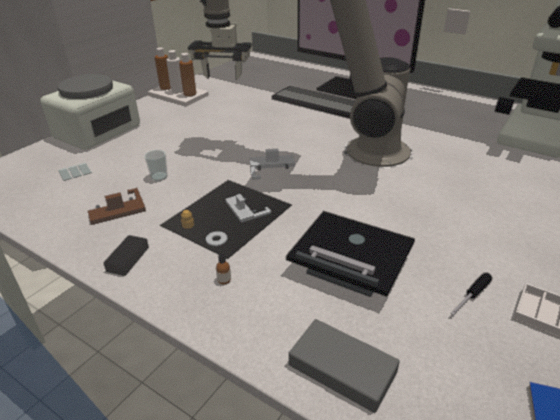

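The scene view covers the stage and the two aluminium candidates. The three things like the holder, by top-view pixels:
- Brown bracket at (437,150): excluded by its colour.
- Aluminium bracket at (372,290): beside the arm, off the mat.
- Aluminium bracket at (329,214): on the mat.

The one on the mat fits. Next I'll measure the sizes and confirm in one crop.

```bash
python3 - <<'E'
from h import *
T=np.load("top0.npz");S=np.load("scene0.npz")
im=T["im"];d=T["d"]
def cloud(n,D,u0,u1,v0,v1):
    c=calibration(n);P=[];
    K=np.array(c["intrinsics"]);W=np.array(c["world_to_cam"]);u,v=np.meshgrid(np.arange(u0,u1),np.arange(v0,v1))
    q=np.stack([(u-K[0,2])/K[0,0],-(v-K[1,2])/K[1,1],-np.ones(u.shape)],-1)*D["d"][v0:v1,u0:u1,None]
    return (q-W[:3,3])@W[:3,:3]
g=im.astype(int)
C=cloud("top",T,0,560,0,420)
def rep(nm,mask):
    n,l,s,c=cv2.connectedComponentsWithStats(mask.astype(np.uint8))
    for i in range(1,n):
        if s[i,4]>25: 
            m=l==i;print(nm,s[i],c[i].round(1),"medz %.4f maxz %.4f"%(np.median(C[m][:,2]),np.percentile(C[m][:,2],97)), "xy",C[m][:,:2].mean(0).round(4),cv2.minAreaRect(C[m][:,:2].astype(np.float32)*1000))
br=g.min(-1)>120
m=np.zeros(br.shape,bool);m[155:250,296:378]=1
rep("mat bright",br&m)
m[:]=0;m[162:180,155:228]=1
rep("bar bright",br&m)
m[:]=0;m[145:245,135:250]=1
rep("plate z>.045",(C[:,:,2]>.045)&m)
m[:]=0;m[140:262,285:390]=1
rep("mat dark",(g.max(-1)<80)&m)
a=cv2.resize(im[150:330,280:400,::-1],None,fx=3.3,fy=3.3,interpolation=cv2.INTER_CUBIC)
s=cv2.resize(S["im"][120:260,150:310,::-1],None,fx=2.7,fy=2.7,interpolation=cv2.INTER_CUBIC)
h=594;out=np.zeros((h,a.shape[1]+403,3),np.uint8);out[:a.shape[0],:a.shape[1]]=a[:h];out[:s.shape[0],a.shape[1]:]=s[:, :403]
cv2.imwrite("pics/crop1.png",out)
E
```

```text
mat bright [310 155  20  19 245] [319.3 163.6] medz 0.0096 maxz 0.0159 xy [ 0.6604 -0.1456] ((476.3294982910156, -102.02295684814453), (52.507328033447266, 444.6282653808594), 76.62828063964844)
mat bright [302 196  52  34 722] [329.  212.9] medz 0.0161 maxz 0.0478 xy [ 0.5281 -0.1685] ((409.4623718261719, -107.67588806152344), (110.66940307617188, 330.88629150390625), 60.48793029785156)
bar bright [161 162  60  15 352] [190.5 170.6] medz 0.0739 maxz 0.0791 xy [0.6295 0.187 ] ((636.1013793945312, 188.67236328125), (32.92486572265625, 153.42388916015625), 3.8658642768859863)
plate z>.045 [ 145  156   99   84 7365] [193.2 197.2] medz 0.0607 maxz 0.0755 xy [0.5621 0.1792] ((457.39068603515625, 155.4859619140625), (454.65240478515625, 264.6431579589844), 13.145221710205078)
mat dark [ 292  150   91  104 7846] [338.1 203.2] medz 0.0041 maxz 0.0102 xy [ 0.5575 -0.1947] ((480.9079895019531, -182.60118103027344), (259.4759521484375, 465.28143310546875), 82.8902816772461)
mat dark [316 160   8   8  49] [319.3 163.3] medz 0.0043 maxz 0.0104 xy [ 0.6678 -0.1476] ((667.814697265625, -147.35826110839844), (19.929458618164062, 20.31733512878418), 60.053466796875)
```

View pics/crop1.png

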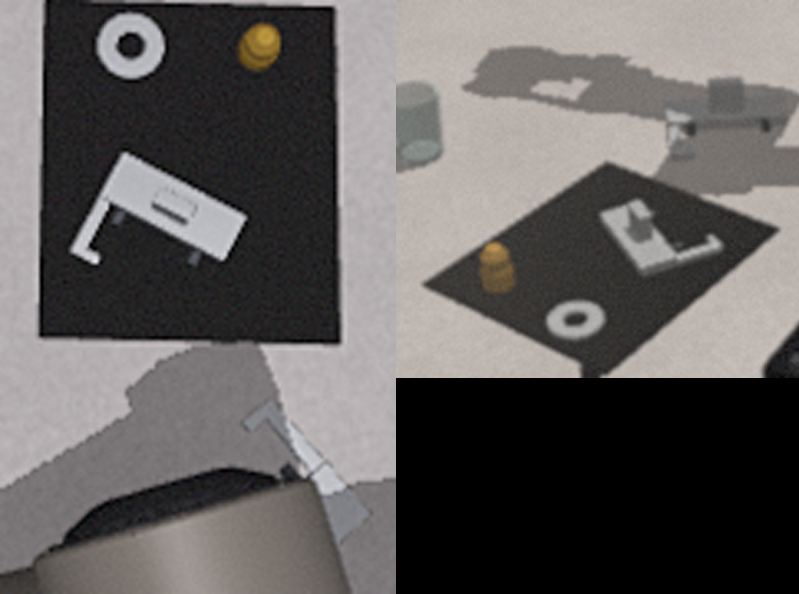

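The crop confirms it: the bracket on the mat is the smaller aluminium one. Its base corners are near top-view pixels (318,196) and (355,215), with the arm to the left. The other aluminium bracket lies on the bench half under the robot arm and has a bigger rib.

```bash
cat >> h.py <<'E'
def plane_pts(name,mask,z):
    v,u=np.nonzero(mask);return np.array([onplane(name,(a,b),z) for a,b in zip(u,v)])
def rect(name,mask,z):
    up=4;m=cv2.resize(mask.astype(np.uint8)*255,None,fx=up,fy=up,interpolation=cv2.INTER_LINEAR)>127
    m=m.astype(np.uint8);n,l,s,_=cv2.connectedComponentsWithStats(m);m=(l==1+np.argmax(s[1:,4])).astype(np.uint8)
    c=max(cv2.findContours(m,0,1)[0],key=cv2.contourArea)[:,0]
    P=np.array([onplane(name,((a+.5)/up-.5,(b+.5)/up-.5),z)[:2] for a,b in c])*1000
    return cv2.minAreaRect(P.astype(np.float32))
E
python3 - <<'E'
from h import *
T=np.load("top0.npz");S=np.load("scene0.npz")
g=T["im"].astype(int).min(-1);gs=S["im"].astype(int).min(-1)
m=np.zeros(g.shape,bool);m[190:235,298:360]=1
a=((g>110)&m).astype(np.uint8)
a=cv2.morphologyEx(cv2.resize(a,None,fx=4,fy=4,interpolation=0),cv2.MORPH_CLOSE,np.ones((17,17)))
a=cv2.morphologyEx(a,cv2.MORPH_OPEN,cv2.getStructuringElement(2,(33,33)))
c=max(cv2.findContours(a,0,1)[0],key=cv2.contourArea)[:,0]
P=np.array([onplane("top",((x+.5)/4-.5,(y+.5)/4-.5),.016)[:2] for x,y in c])*1000
r=cv2.minAreaRect(P.astype(np.float32));print("base",r,cv2.boxPoints(r).round(1).tolist())
# plate
m[:]=0;m[150:245,140:250]=1
pl=(g<70)&m
pl=cv2.morphologyEx(pl.astype(np.uint8),cv2.MORPH_CLOSE,np.ones((5,5)))
r=rect("top",pl,.06);print("plate",r)
# bar
m[:]=0;m[166:178,160:224]=1
r=rect("top",(g>120)&m,.074);print("bar",r,cv2.boxPoints(r).round(1).tolist())
for n,D,u,v in (("top",T,192,171),("top",T,220,200),("scene",S,342,259)):
  print(n,depthpt(n,(u,v),D["d"]).round(4))
# two-view triangulation of rib top: depth in top & scene
from scipy.optimize import least_squares
def tri(a,b):
  o1,d1=ray("top",a);o2,d2=ray("scene",b);A=np.stack([d1,-d2],1);t=np.linalg.lstsq(A,o2-o1,rcond=None)[0]
  p,q=o1+d1*t[0],o2+d2*t[1];return ((p+q)/2).round(4),np.linalg.norm(p-q).round(4)
print("rib",tri((280+177/3.3,150+203/3.3),(150+(637-396)/2.7,120+206/2.7)))
print("bar ends L/R",tri((163,174.),(373,266.)),tri((220,171.),(310,249.)))
print("insert-side base corner",tri((280+125/3.3,150+153/3.3),(150+(645-396)/2.7,120+272/2.7)))
c=calibration("wrist");print(c,tcp_to_grasp)
E
```

```text
base ((531.8499145507812, -176.97665405273438), (109.3917465209961, 43.85519790649414), 62.674625396728516) [[487.29998779296875, -215.5], [526.2000122070312, -235.60000610351562], [576.4000244140625, -138.39999389648438], [537.5, -118.30000305175781]]
plate ((565.69189453125, 180.45489501953125), (203.16310119628906, 240.98081970214844), 4.500056266784668)
bar ((633.5285034179688, 187.03750610351562), (27.72773551940918, 152.5471649169922), 4.393791675567627) [[613.9000244140625, 262.0], [625.5, 109.9000015258789], [653.2000122070312, 112.0999984741211], [641.5, 264.1000061035156]]
top [0.6288 0.1833 0.0721]
top [0.5555 0.1119 0.0601]
scene [0.6309 0.1894 0.0745]
rib (array([ 0.5272, -0.178 ,  0.048 ]), np.float64(0.0001))
bar ends L/R (array([0.6192, 0.2562, 0.0781]), np.float64(0.0015)) (array([0.631 , 0.1107, 0.0667]), np.float64(0.004))
insert-side base corner (array([ 0.5736, -0.1389,  0.0104]), np.float64(0.0064))
{'intrinsics': array([[296.7847446 ,   0.        , 277.68822587],
       [  0.        , 296.7847446 , 214.67015173],
       [  0.        ,   0.        ,   1.        ]]), 'hand_eye': array([[ 9.07406079e-05,  9.56778315e-01,  2.90818238e-01,
         7.80263678e-02],
       [ 9.99999896e-01,  4.30981145e-05, -4.53809020e-04,
         5.44732216e-04],
       [-4.46728347e-04,  2.90818249e-01, -9.56778212e-01,
        -1.86867749e-01],
       [ 0.00000000e+00,  0.00000000e+00,  0.00000000e+00,
         1.00000000e+00]])} 0.0188
```

The measurements agree with the sizes given:
- **Holder:** base 109×44 mm at (0.532, -0.177), yaw about -0.477. Rib top is at z 0.048 from two views.
- **Stage:** plate 203×241 mm at (0.566, 0.180), yaw about 0.078. Bar front is near (0.620, 0.185).

I'll move above the rib now, with the fingers closing along the holder's x.

Request:
send_rows --pt "1 0.026 0.025 0 0.056" --pt "1 0.026 0.025 0 0.056" --pt "1 0.026 0.025 0 0.056" --pt "1 0.026 0.025 0 0.056" --pt "1 0.026 0.025 0 0.056" --grip_force 25

```text
time: 0.6
tool_pos: [0.3452, -0.3529, 0.1979]
tool_rot: [-3.141, -0.0, 0.703]
contact_force: [1.4, -1.4, -0.3]
opening: 0.0914
grip_force: 0.0
```

Request:
send_rows --pt "1 0.026 0.025 0 0.056" --pt "1 0.026 0.025 0 0.056" --pt "1 0.026 0.025 0 0.056" --pt "0.6 0.026 0.025 0 0.056" --pt "0.6 0.026 0.025 0 0.056"

```text
time: 1.1
tool_pos: [0.4752, -0.2279, 0.1978]
tool_rot: [-3.141, 0.0, 0.983]
contact_force: [-0.8, -1.0, 0.3]
opening: 0.0802
grip_force: 0.0
```

Request:
send_rows --pt "0.6 0.026 0.025 -0.01 0.056" --pt "0.6 0.026 0.025 -0.01 0.056" --pt "0.6 0 0 -0.02 0" --pt "0.6 0 0 0 0"

```text
time: 1.5
tool_pos: [0.5252, -0.1775, 0.1552]
tool_rot: [-3.136, 0.0, 1.095]
contact_force: [-1.6, 0.5, -0.0]
opening: 0.0557
grip_force: 0.0
```

```bash
cat >> h.py <<'E'
from scipy.spatial.transform import Rotation as Ro
def wcam(o=None):
    o=o or observe();c=calibration("wrist");H=np.array(c["hand_eye"]);T=np.eye(4)
    T[:3,:3]=Ro.from_euler("xyz",o["tool_rot"]).as_matrix();T[:3,3]=o["tool_pos"]
    return np.array(c["intrinsics"]),T@H
def wplane(uv,z,K,M):
    d=M[:3,:3]@((np.linalg.inv(K)@np.array([uv[0],uv[1],1.]))*[1,-1,-1]);o=M[:3,3];return o+d*(z-o[2])/d[2]
E
python3 - <<'E'
from h import *
o=observe();print(o["time"],o["tool_pos"],o["tool_rot"],o["opening"])
K,M=wcam(o);im,d=read_camera("wrist");np.savez("w0.npz",im=im,d=d,K=K,M=M);cv2.imwrite("pics/w0.png",im[:,:,::-1])
E
```

```text
1.5 [ 0.52520662 -0.17749853  0.15522667] [-3.13551215e+00  2.28658108e-04  1.09467522e+00] 0.05570424087227817
```

View pics/w0.png

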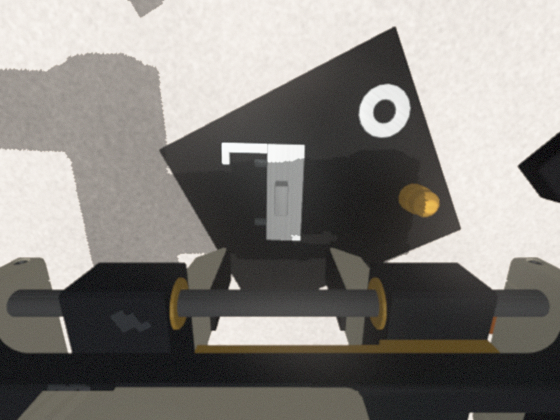

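The wrist view shows the holder squarely aligned. Base corners are at about (267,144), (304,144), (302,240) and (267,240), and the rib top is around (281,198).

```bash
python3 - <<'E'
from h import *
W=np.load("w0.npz");K,M,im,d=W["K"],W["M"],W["im"],W["d"]
p=[wplane(u,.016,K,M) for u in ((267,144),(304.5,144.5),(302.5,240.5),(266.5,239.5))];p=np.array(p)
print(p.round(4)); print("c",p.mean(0),"len",np.linalg.norm(p[0]-p[3]),np.linalg.norm(p[1]-p[2]),np.linalg.norm(p[0]-p[1]))
for a,b in((3,0),(2,1)): e=p[a]-p[b];print("yaw",-np.arctan2(p[b]-p[a],1)[0]/1, np.arctan2(-(p[b]-p[a])[0],(p[b]-p[a])[1]))
# cloud
u,v=np.meshgrid(np.arange(260,312),np.arange(138,245))
q=np.stack([(u-K[0,2])/K[0,0],-(v-K[1,2])/K[1,1],-np.ones(u.shape)],-1)*d[138:245,260:312,None]
P=q@M[:3,:3].T+M[:3,3]
for lo,hi in((.012,.022),(.04,.055)):
  m=(P[...,2]>lo)&(P[...,2]<hi);r=cv2.minAreaRect((P[m][:,:2]*1000).astype(np.float32));print(lo,m.sum(),np.median(P[m][:,2]),np.median(P[m],0),r,cv2.boxPoints(r).round(1).tolist())
E
```

```text
[[ 0.5408 -0.1206  0.016 ]
 [ 0.5762 -0.1395  0.016 ]
 [ 0.5261 -0.2378  0.016 ]
 [ 0.489  -0.2173  0.016 ]]
c [ 0.53303396 -0.17880394  0.016     ] len 0.10973658985262913 0.11038251147455196 0.04016241175351712
yaw -0.05178216272137081 -0.49189733751868436
yaw -0.05005601403152413 -0.47108894461152717
0.012 3070 0.016235575293961413 [ 0.53599723 -0.16910329  0.01623558] ((529.117431640625, -176.21231079101562), (109.93172454833984, 47.56510925292969), 61.73876190185547) [[482.1000061035156, -213.39999389648438], [524.0, -235.89999389648438], [576.0999755859375, -139.10000610351562], [534.2000122070312, -116.5]]
0.04 422 0.04613251641338911 [ 0.52899167 -0.17513472  0.04613252] ((528.6766967773438, -175.90176391601562), (32.215538024902344, 13.538095474243164), 62.565406799316406) [[515.2000122070312, -187.10000610351562], [527.2999877929688, -193.3000030517578], [542.0999755859375, -164.6999969482422], [530.0999755859375, -158.5]]
```

Request:
send_rows --pt "0.55 0.004 0.002 -0.035 0" --pt "0.55 0 0 -0.04 0" --pt "0.55 0 0 -0.035 0" --pt "0.55 0 0 -0.02 0" --pt "0.55 0 0 0 0"

```text
time: 2.05
tool_pos: [0.5286, -0.1774, 0.0263]
tool_rot: [-3.137, 0.0, 1.091]
contact_force: [0.1, 0.8, 0.2]
opening: 0.0505
grip_force: 0.0
```

Request:
send_rows --pt "0.55 0 0.001 -0.004 0" --pt "0.0 0 0 0 0" --pt "0.0 0 0 0 0" --pt "0.0 0 0 0 0" --pt "0.0 0 0 0 0"

```text
time: 2.55
tool_pos: [0.5308, -0.1764, 0.0248]
tool_rot: [3.14, 0.0, 1.093]
contact_force: [-0.1, -0.3, 0.8]
opening: 0.0231
grip_force: 0.0
```

Request:
send_rows --pt "0 0 0 0 0" --pt "0 0 0 0 0"

```text
time: 2.75
tool_pos: [0.5305, -0.1762, 0.0243]
tool_rot: [3.141, 0.0, 1.093]
contact_force: [-0.3, 0.0, -0.1]
opening: 0.0069
grip_force: 0.0
```

The opening is 7 mm, less than the 14 mm rib, and there is no grip force. Something is off, so I'll look.

```bash
python3 - <<'E'
from h import *
o=observe();print(o["time"],o["tool_pos"],o["tool_rot"],o["opening"],o["grip_force"])
K,M=wcam(o);im,d=read_camera("wrist");np.savez("w1.npz",im=im,d=d,K=K,M=M)
s,ds=read_camera("scene");np.savez("s1.npz",im=s,d=ds)
a=cv2.resize(im[60:350,130:430,::-1],(400,387));b=cv2.resize(s[110:260,150:320,::-1],(400,353),interpolation=cv2.INTER_CUBIC)
out=np.zeros((387,800,3),np.uint8);out[:,:400]=a;out[:353,400:]=b
cv2.imwrite("pics/w1.png",out)
E
```

```text
2.75 [ 0.53052259 -0.17621547  0.02427473] [3.14132257e+00 4.74583735e-05 1.09284688e+00] 0.006922068210559112 0.0
```

View pics/w1.png

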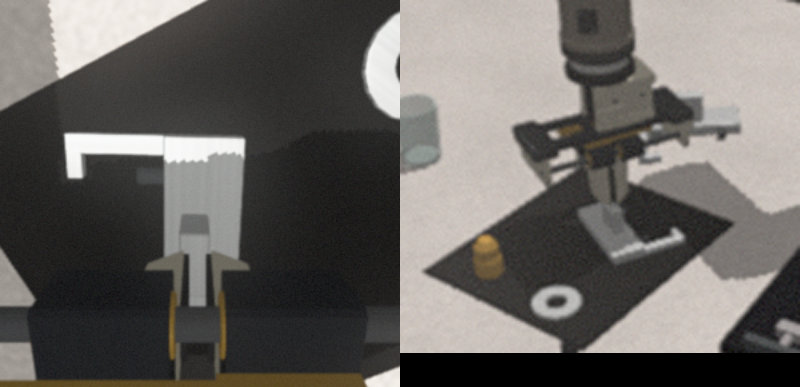

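The picture seems to show the rib between the fingers. I'll give the fingers more time and read again.

Request:
send_rows --pt "0 0 0 0 0" --pt "0 0 0 0 0" --pt "0 0 0 0 0"

```text
time: 3.15
tool_pos: [0.5305, -0.1762, 0.0241]
tool_rot: [-3.142, 0.0, 1.093]
contact_force: [0.3, 0.2, -0.1]
opening: 0.0004
grip_force: 0.0
```

```bash
python3 - <<'E'
from h import *
o=observe();K,M=wcam(o);im,d=read_camera("wrist")
H=np.array(calibration("wrist")["hand_eye"])
def pr(p):
    q=(np.linalg.inv(H)@np.r_[p,1])[:3]*[1,-1,-1];u=K@q;return (u[:2]/u[2]).round(1),q[2].round(4)
for p in((0,0,0),(.01,0,0),(0,0,-.019)):print(p,pr(p))
for v in range(200,300,5): 
    print(v,[tuple((1000*(M[:3,:3]@((np.linalg.inv(K)@[u,v,1.])*[1,-1,-1]*d[v,u])+M[:3,3])).round(0).astype(int)) for u in(268,272,277,282,287)])
s,ds=read_camera("scene")
a=cv2.resize(im[180:320,190:370,::-1],(500,389),interpolation=2);b=cv2.resize(s[150:250,200:280,::-1],(300,375),interpolation=2)
out=np.zeros((389,800,3),np.uint8);out[:,:500]=a;out[:375,500:]=b;cv2.imwrite("pics/w2.png",out)
E
```

```text
(0, 0, 0) (array([277.6, 244.3]), np.float64(0.2014))
(0.01, 0, 0) (array([277.6, 230.4]), np.float64(0.1985))
(0, 0, -0.019) (array([277.6, 256.1]), np.float64(0.1833))
200 [(np.int64(538), np.int64(-147), np.int64(16)), (np.int64(541), np.int64(-148), np.int64(17)), (np.int64(543), np.int64(-150), np.int64(17)), (np.int64(547), np.int64(-152), np.int64(17)), (np.int64(549), np.int64(-153), np.int64(17))]
205 [(np.int64(536), np.int64(-150), np.int64(17)), (np.int64(539), np.int64(-152), np.int64(17)), (np.int64(542), np.int64(-154), np.int64(15)), (np.int64(545), np.int64(-155), np.int64(17)), (np.int64(548), np.int64(-156), np.int64(17))]
210 [(np.int64(535), np.int64(-154), np.int64(17)), (np.int64(537), np.int64(-155), np.int64(18)), (np.int64(540), np.int64(-156), np.int64(17)), (np.int64(543), np.int64(-158), np.int64(16)), (np.int64(546), np.int64(-159), np.int64(17))]
215 [(np.int64(533), np.int64(-157), np.int64(17)), (np.int64(535), np.int64(-158), np.int64(16)), (np.int64(539), np.int64(-160), np.int64(17)), (np.int64(541), np.int64(-162), np.int64(15)), (np.int64(545), n
[... 3191 characters left out ...]
44), np.int64(137)), (np.int64(544), np.int64(-147), np.int64(133)), (np.int64(534), np.int64(-168), np.int64(92)), (np.int64(536), np.int64(-169), np.int64(93)), (np.int64(549), np.int64(-146), np.int64(137))]
290 [(np.int64(545), np.int64(-143), np.int64(141)), (np.int64(543), np.int64(-148), np.int64(133)), (np.int64(544), np.int64(-149), np.int64(132)), (np.int64(545), np.int64(-150), np.int64(132)), (np.int64(549), np.int64(-146), np.int64(141))]
295 [(np.int64(544), np.int64(-144), np.int64(142)), (np.int64(543), np.int64(-149), np.int64(134)), (np.int64(544), np.int64(-150), np.int64(134)), (np.int64(545), np.int64(-150), np.int64(135)), (np.int64(549), np.int64(-147), np.int64(142))]
```

View pics/w2.png

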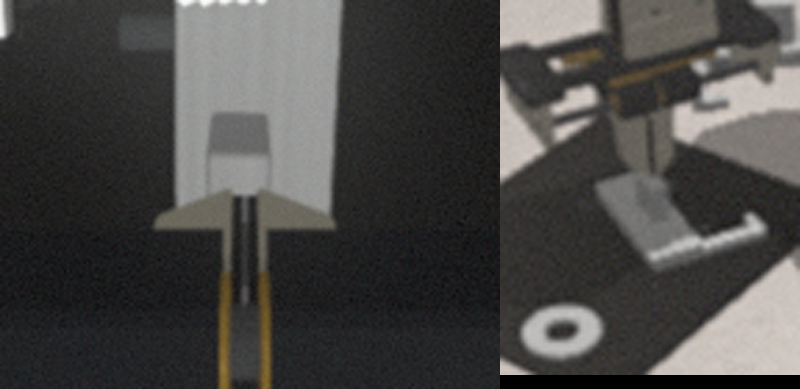

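The fingers shut to 0.4 mm above the rib. In the wrist crop they end around (245,190), above the rib top at z 0.046, although the TCP reads 0.024. So the fingertips stand higher than reported. I'll measure the true tip offset with both depth views.

```bash
python3 - <<'E'
from h import *
o=observe();print(o["tool_pos"],o["qpos"])
R=Ro.from_euler("xyz",o["tool_rot"]).as_matrix()
for n in("wrist","scene","top"):
    im,d=read_camera(n)
    if n=="wrist":K,M=wcam(o)
    else:c=calibration(n);K=np.array(c["intrinsics"]);M=np.linalg.inv(np.array(c["world_to_cam"]))
    u,v=np.meshgrid(np.arange(560),np.arange(420))
    q=np.stack([(u-K[0,2])/K[0,0],-(v-K[1,2])/K[1,1],-np.ones(u.shape)],-1)*d[...,None]
    P=(q@M[:3,:3].T+M[:3,3]);L=(P-o["tool_pos"])@R*1000
    m=(abs(L[...,0])<14)&(abs(L[...,1])<45)&(L[...,2]<-18)&(L[...,2]>-140)&(d>0)
    B=L[m];B=B[np.argsort(-B[:,2])]
    print(n,m.sum());
    for a in range(-20,-80,-6):
        s=B[(B[:,2]<=a)&(B[:,2]>a-6)]
        if len(s):print(a,len(s),s.min(0).round(),s.max(0).round(),s.mean(0).round())
E
```

```text
[ 0.53049374 -0.17620212  0.02411993] [-4.57771475e-01  5.95639953e-01  1.64126397e+00 -3.12106532e-05
  9.04606607e-01  2.01947107e-02]
wrist 1476
-20 270 [  6.  -8. -24.] [ 14.   5. -20.] [ 10.  -2. -22.]
-26 42 [  8.  -8. -32.] [ 11.   6. -29.] [  9.  -0. -31.]
-32 163 [  8. -15. -38.] [ 11.  11. -32.] [ 10.  -0. -35.]
-38 284 [  8. -17. -44.] [ 11.  17. -38.] [ 10.  -0. -41.]
-44 219 [  8. -17. -50.] [ 11.  17. -44.] [ 10.   0. -46.]
-50 85 [  8.  -4. -56.] [ 11.   4. -50.] [  9.   0. -53.]
-56 93 [  8.  -4. -62.] [ 11.   4. -56.] [  9.  -0. -59.]
-62 83 [  8.  -4. -68.] [ 11.   3. -62.] [  9.  -0. -65.]
-68 44 [-11.  -2. -74.] [  9.   2. -68.] [  6.   0. -70.]
-74 139 [-11.  -3. -76.] [ -3.   2. -74.] [ -7.  -0. -75.]
scene 296
-20 24 [-11.  -9. -26.] [ 13.   5. -20.] [  4.  -0. -23.]
-26 4 [  6.  -4. -32.] [  9.   4. -30.] [  7.   1. -31.]
-32 10 [  4. -13. -37.] [ 11.   7. -33.] [  7.  -2. -35.]
-38 19 [  4. -13. -44.] [ 11.  12. -38.] [  8.  -1. -41.]
-44 27 [-12. -18. -50.] [ 12.  17. -45.] [  7.   4. -47.]
-50 29 [ -8. -17. -56.] [ 11.  18. -50.] [  6.   2. -53.]
-56 29 [ -7. -17. -62.] [ 11.  18. -56.] [  6.   3. -59.]
-62 24 [ -8. -17. -68.] [ 10.  19. -62.] [  7.   2. -65.]
-68 31 [-11. -17. -73.] [ 12.  19. -68.] [  6.   4. -71.]
-74 32 [ -9. -18. -80.] [ 10.  19. -74.] [  6.   1. -77.]
top 0
```

Both views put the fingertips about 29 mm short of the reported TCP, so the tips are now at z ≈ 0.053. I'll allow for that: open, centre, then go down in steps so the tips end about 6 mm above the base, watching the force.

Request:
send_rows --pt "0.5 -0.002 0.001 0 0" --pt "0.5 0 0 0 0" --pt "0.5 0 0 0 0" --pt "0.5 0 0 0 0" --pt "0.5 0 0 0 0"

```text
time: 3.9
tool_pos: [0.5285, -0.1753, 0.0242]
tool_rot: [3.141, -0.0, 1.093]
contact_force: [-1.4, -0.1, -0.1]
opening: 0.036
grip_force: 0.0
```

Request:
send_rows --pt "0.5 0 0 -0.01 0" --pt "0.5 0 0 -0.01 0" --pt "0.5 0 0 0 0"

```text
time: 4.2
tool_pos: [0.5271, -0.1746, 0.0021]
tool_rot: [-3.138, 0.0, 1.093]
contact_force: [-1.2, 0.3, -0.1]
opening: 0.0458
grip_force: 0.0
```

Request:
send_rows --pt "0.5 0.001 -0.001 -0.009 0" --pt "0.0 0 0 0 0" --pt "0 0 0 0 0" --pt "0 0 0 0 0" --pt "0 0 0 0 0"

```text
time: 4.7
tool_pos: [0.5297, -0.1763, -0.0046]
tool_rot: [3.141, -0.0, 1.093]
contact_force: [-0.2, -0.2, 0.8]
opening: 0.0187
grip_force: 0.0
```

Request:
send_rows --pt "0 0 0 0 0" --pt "0 0 0 0 0" --pt "0 0 0 0 0"

```text
time: 5.0
tool_pos: [0.5295, -0.1762, -0.0046]
tool_rot: [3.141, 0.0, 1.093]
contact_force: [-0.9, 0.2, 2.8]
opening: 0.0134
grip_force: 24.9
```

Gripped: opening 13.4 mm at 25 N. I'll lift and check.

Request:
send_rows --pt "0 0 0 0.015 0" --pt "0 0 0 0.03 0" --pt "0 0 0 0.035 0" --pt "0 0 0 0.03 0" --pt "0 0 0 0 0" --grip_force 40

```text
time: 5.5
tool_pos: [0.5319, -0.1773, 0.1091]
tool_rot: [3.133, -0.0, 1.093]
contact_force: [1.0, 0.1, -1.7]
opening: 0.0134
grip_force: 39.9
```

Request:
send_rows --pt "0 0.002 0.025 0 0.04" --pt "0 0.003 0.03 0 0.047" --pt "0 0.003 0.03 0 0.047" --pt "0 0.003 0.03 0 0.047" --pt "0 0.003 0.03 0 0.047"

```text
time: 6.0
tool_pos: [0.5426, -0.0299, 0.1035]
tool_rot: [-3.139, 0.0, 1.322]
contact_force: [1.1, 0.2, -3.2]
opening: 0.0136
grip_force: 39.9
```

Request:
send_rows --pt "0 0.003 0.03 0 0.047" --pt "0 0.003 0.03 0 0.047" --pt "0 0.003 0.03 0 0.047" --pt "0 0.003 0.03 0 0.047" --pt "0 0.003 0.03 0 0.047"

```text
time: 6.5
tool_pos: [0.5575, 0.12, 0.1034]
tool_rot: [-3.139, 0.0, 1.558]
contact_force: [0.6, 0.1, -2.8]
opening: 0.0136
grip_force: 39.9
```

Request:
send_rows --pt "0 0.002 0.03 0 0.047" --pt "0 0.001 0.031 0 0.047" --pt "0 0 0 0 0" --pt "0 0 0 0 0"

```text
time: 6.9
tool_pos: [0.5605, 0.1801, 0.1035]
tool_rot: [-3.139, 0.001, 1.651]
contact_force: [-0.1, 0.0, -1.6]
opening: 0.0138
grip_force: 39.9
```

```bash
python3 - <<'E'
from h import *
o=observe();print(o["time"],o["tool_pos"],o["tool_rot"],o["opening"],o["contact_force"])
K,M=wcam(o);im,d=read_camera("wrist");np.savez("w3.npz",im=im,d=d,K=K,M=M)
t,dt=read_camera("top");np.savez("t3.npz",im=t,d=dt)
a=cv2.resize(im[:,:,::-1],(480,360));b=cv2.resize(t[140:250,140:260,::-1],(320,293),interpolation=2)
out=np.zeros((360,800,3),np.uint8);out[:,:480]=a;out[:293,480:]=b;cv2.imwrite("pics/w3.png",out)
E
```

```text
6.9 [0.56052072 0.18005793 0.10352541] [-3.13913162e+00  6.41945414e-04  1.65098799e+00] 0.0137984337680821 [-0.11441595  0.01361299 -1.63049253]
```

View pics/w3.png

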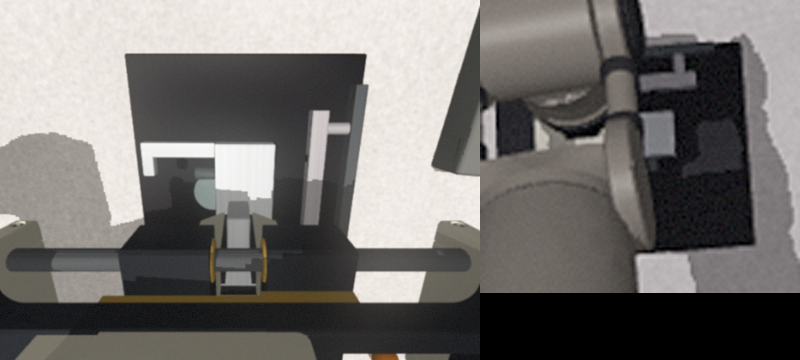

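The wrist view shows the holder held level with its back at column ~275 facing the bar at ~315, looking nearly parallel. I'll measure squareness and the lateral offset from the wrist depth.

```bash
cat > rel.py <<'E'
from h import *
def cloud(d,K,M):
    u,v=np.meshgrid(np.arange(560),np.arange(420))
    q=np.stack([(u-K[0,2])/K[0,0],-(v-K[1,2])/K[1,1],-np.ones(u.shape)],-1)*d[...,None]
    return q@M[:3,:3].T+M[:3,3]
def edges(P,m,nm,rows):
    # per image row, left/right boundary points -> line fits (x as function of y)
    for side in(0,-1):
        pts=[]
        for r in rows:
            c=np.nonzero(m[r])[0]
            if len(c)>4: pts.append(P[r,c[side]])
        p=np.array(pts);k=np.polyfit(p[:,1],p[:,0],1);res=p[:,0]-np.polyval(k,p[:,1]);g=abs(res)<.003
        k=np.polyfit(p[g,1],p[g,0],1);print(nm,"side",side,len(p),"yaw %.4f"%-np.arctan(k[0]),"x@y=.1848 %.4f"%np.polyval(k,.1848),"rms %.4f"%np.std((p[:,0]-np.polyval(k,p[:,1]))[g]),"y",p[:,1].min().round(4),p[:,1].max().round(4))
E
python3 - <<'E'
from rel import *
W=np.load("w3.npz");P=cloud(W["d"],W["K"],W["M"]);z=P[...,2];d=W["d"]
x,y=P[...,0],P[...,1]
bar=(z>.067)&(z<.082)&(x>.6)&(x<.66)&(y>.1)&(y<.3)
col=np.arange(560)[None,:]
bar&=(col<384)&(col>345)
print("bar z",np.median(z[bar]),"ymax",np.percentile(y[bar],[98,99.5,100]))
edges(P,bar,"bar",range(133,255))
h=(z>.105)&(z<.135)&(x>.5)&(x<.61)&(y>.18)&(y<.27)&(col>252)
print("holder z",np.median(z[h]),"ymax",np.percentile(y[h],[98,99.5,100]))
edges(P,h,"holder",range(172,240))
pl=(z>.054)&(z<.067);print("plate z",np.median(z[pl]))
rows=[(P[np.nonzero(pl[:,c])[0][0],c]) for c in range(160,410,5) if pl[:,c].any()];rows=np.array(rows)
k=np.polyfit(rows[:,0],rows[:,1],1);print("plate +y edge yaw",np.arctan(k[0]),"y at x=.557",np.polyval(k,.557))
rib=(z>.135)&(z<.16)&(abs(x-.56)<.02)&(y>.18)&(y<.22);print("rib",np.median(z[rib]),y[rib].max(),x[rib].min(),x[rib].max())
E
```

```text
bar z 0.07414349507972484 ymax [0.25852791 0.25981479 0.26055621]
bar side 0 122 yaw 0.0788 x@y=.1848 0.6203 rms 0.0002 y 0.1619 0.2567
bar side -1 122 yaw 0.0686 x@y=.1848 0.6337 rms 0.0007 y 0.1654 0.2579
holder z 0.12433372777557743 ymax [0.23522952 0.23610985 0.23654205]
holder side 0 68 yaw 0.0569 x@y=.1848 0.5447 rms 0.0001 y 0.1911 0.2313
holder side -1 68 yaw 0.0726 x@y=.1848 0.5832 rms 0.0002 y 0.1939 0.2342
plate z 0.060268677834432585
plate +y edge yaw 0.0806137398610005 y at x=.557 0.3000448429911724
rib 0.15325495898836142 0.19678891074538152 0.5400416441369841 0.5799226676575563
```

All consistent: bar front x 0.6203, yaw 0.079; holder yaw about 0.07, centred within 1 mm; 52 mm left to descend. I'll lower to just above the plate, then touch down.

Request:
send_rows --pt "0 0 0 -0.02 0.006" --pt "0 0 0 -0.02 0" --pt "0 0 0 -0.009 0" --pt "0 0 0 0 0" --pt "0 0 0 0 0"

```text
time: 7.5
tool_pos: [0.562, 0.1793, 0.0566]
tool_rot: [3.141, 0.0, 1.655]
contact_force: [-0.5, 0.8, -1.9]
opening: 0.0138
grip_force: 39.9
```

Request:
send_rows --pt "0 0 0 -0.003 0" --pt "0 0 0 -0.001 0" --pt "0 0 0 0 0"

```text
time: 7.8
tool_pos: [0.5616, 0.1798, 0.0524]
tool_rot: [3.141, -0.0, 1.656]
contact_force: [-0.3, 0.5, -3.1]
opening: 0.0136
grip_force: 39.9
```

Request:
send_rows --pt "0 0 0 -0.001 0" --pt "0 0 0 0 0"

```text
time: 8.0
tool_pos: [0.5617, 0.1799, 0.0514]
tool_rot: [3.141, -0.0, 1.656]
contact_force: [-0.4, -0.0, -0.5]
opening: 0.0135
grip_force: 39.9
```

Request:
send_rows --pt "0 0 0 -0.001 0" --pt "0 0 0 0 0" --pt "0 0 0 0 0" --pt "0 0 0 0 0"

```text
time: 8.4
tool_pos: [0.5618, 0.1799, 0.0514]
tool_rot: [3.14, -0.0, 1.656]
contact_force: [-2.4, 0.2, 7.3]
opening: 0.0135
grip_force: 39.9
```

The holder is down flat, with 7 N upward reaction. I'll ease the downforce and slide towards the bar along the stage's x, with about 34 mm to contact.

Request:
send_rows --pt "0 0.001 0 0.0005 0" --pt "0 0.008 0.0006 0 0" --pt "0 0.01 0.0008 0 0" --pt "0 0.008 0.0006 0 0" --pt "0 0 0 0 0"

```text
time: 8.9
tool_pos: [0.5899, 0.182, 0.0515]
tool_rot: [3.139, -0.0, 1.656]
contact_force: [1.6, 0.5, 4.6]
opening: 0.0136
grip_force: 40.0
```

Request:
send_rows --pt "0 0.003 0.0004 0 0" --pt "0 0.002 0.0001 0 0" --pt "0 0 0 0 0"

```text
time: 9.2
tool_pos: [0.5928, 0.1824, 0.0514]
tool_rot: [-3.141, 0.0, 1.656]
contact_force: [-5.5, -0.7, 7.7]
opening: 0.0136
grip_force: 39.9
```

```bash
python3 - <<'E'
from rel import *
o=observe();print(o["time"],o["tool_pos"],o["tool_rot"],o["contact_force"])
K,M=wcam(o);im,d=read_camera("wrist");np.savez("w4.npz",im=im,d=d,K=K,M=M)
cv2.imwrite("pics/w4.png",im[60:340,120:480,::-1].repeat(2,0).repeat(2,1))
P=cloud(d,K,M);x,y,z=P[...,0],P[...,1],P[...,2]
h=(z>.068)&(z<.085)&(x>.54)&(x<.66)&(y>.18)&(y<.27)
for r in range(140,250,8):
  c=np.nonzero(h[r])[0]; print(r,[(int(a),*(P[r,a]*1000).round(1)) for a in c[[0,-1]]] if len(c) else None, len(c), [int(q) for q in c[:-1][np.diff(c)>1]])
E
```

```text
9.2 [0.59278995 0.18236027 0.05140196] [-3.14065300e+00  4.99200141e-06  1.65600275e+00] [-5.50521316 -0.65205522  7.70359211]
140 [(330, np.float64(614.8), np.float64(254.3), np.float64(71.8)), (410, np.float64(657.0), np.float64(258.1), np.float64(74.5))] 49 [356]
148 [(329, np.float64(615.2), np.float64(249.9), np.float64(69.4)), (409, np.float64(657.6), np.float64(253.9), np.float64(73.9))] 61 [357, 359, 364, 366, 369, 375, 377, 379, 383]
156 [(329, np.float64(615.5), np.float64(245.7), np.float64(71.1)), (408, np.float64(657.8), np.float64(249.6), np.float64(74.3))] 79 [368]
164 [(328, np.float64(615.9), np.float64(241.1), np.float64(69.2)), (407, np.float64(658.3), np.float64(245.3), np.float64(74.0))] 80 []
172 [(194, np.float64(540.4), np.float64(230.1), np.float64(69.5)), (406, np.float64(659.2), np.float64(240.8), np.float64(72.8))] 160 [203, 207, 212, 215, 221, 224, 229, 231, 233, 237, 240, 303, 320, 354]
180 [(195, np.float64(540.6), np.float64(225.2), np.float64(68.2)), (405, np.float64(659.5), np.float64(236.3), np.float64(73.1))] 158 [196, 202, 208, 214, 224, 226, 228,
[... 537 characters left out ...]
0.0), np.float64(72.3)), (399, np.float64(659.3), np.float64(217.9), np.float64(74.6))] 112 [318, 350]
220 [(251, np.float64(574.6), np.float64(205.0), np.float64(72.1)), (398, np.float64(659.9), np.float64(213.0), np.float64(74.0))] 113 [318, 350]
228 [(251, np.float64(574.9), np.float64(200.1), np.float64(72.4)), (395, np.float64(659.3), np.float64(207.9), np.float64(73.7))] 109 [317, 349]
236 [(251, np.float64(575.2), np.float64(194.8), np.float64(71.7)), (394, np.float64(659.8), np.float64(202.8), np.float64(73.6))] 106 [289, 317, 348, 382]
244 [(252, np.float64(576.1), np.float64(189.7), np.float64(71.7)), (393, np.float64(659.7), np.float64(198.1), np.float64(74.7))] 81 [264, 317, 348]
```

View pics/w4.png

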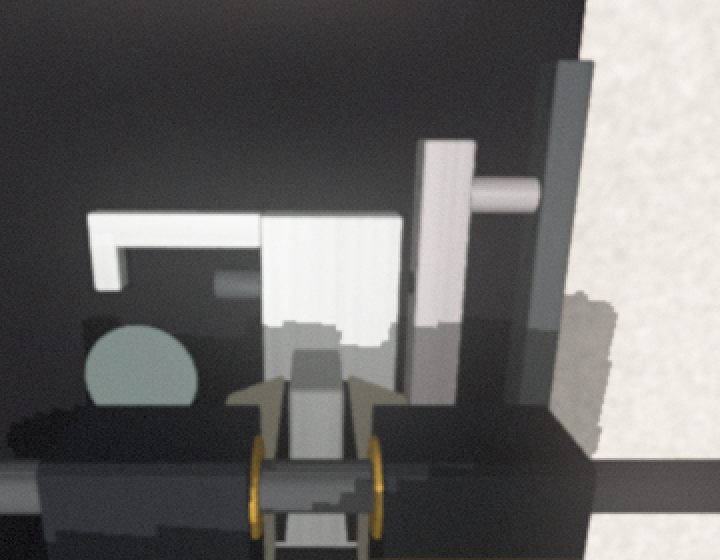

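The wrist crop shows the holder flat on the plate, its back edge at column ~400 about 3 mm from the bar front at ~412, and parallel to it. The force so far is friction, so I'll ease the downforce and close in slowly.

Request:
send_rows --pt "0 0 0 0.0005 0" --pt "0 0.002 0.0002 0 0" --pt "0 0.002 0.0002 0 0" --pt "0 0.002 0.0001 0 0" --pt "0 0 0 0 0"

```text
time: 9.75
tool_pos: [0.5987, 0.1829, 0.0514]
tool_rot: [-3.14, -0.0, 1.656]
contact_force: [-5.6, 0.4, 6.6]
opening: 0.0136
grip_force: 39.9
```

Request:
send_rows --pt "0 0.0015 0.0001 0 0" --pt "0 0.0015 0.0001 0 0" --pt "0 0 0 0 0" --pt "0 0 0 0 0"

```text
time: 10.15
tool_pos: [0.6008, 0.1831, 0.0514]
tool_rot: [-3.138, 0.0, 1.656]
contact_force: [-8.1, -1.3, 9.2]
opening: 0.014
grip_force: 39.9
```

```bash
cat > m.py <<'E'
from rel import *
import sys
o=observe();print(o["time"],o["tool_pos"].round(4),o["tool_rot"].round(4),o["contact_force"].round(2),o["grip_force"])
K,M=wcam(o);im,d=read_camera("wrist");cv2.imwrite("pics/%s.png"%sys.argv[1],im[60:340,120:480,::-1].repeat(2,0).repeat(2,1))
P=cloud(d,K,M);x,y,z=P[...,0],P[...,1],P[...,2]
col=np.arange(560)[None,:]
# bar: run of columns at rows above holder, bounded by plate on both sides
b=(z>.070)&(z<.080)&(x>.60)&(y>.2)&(col>315)
pts=[];bk=[]
for r in range(130,250):
    c=np.nonzero(b[r])[0]
    if len(c)<5:continue
    g=np.split(c,np.nonzero(np.diff(c)>1)[0]+1);g=[q for q in g if 15<len(q)<45]
    if g: bk.append(P[r,g[0][-1]]); pts.append(P[r,g[0][0]])
for n,p in(("front",pts),("back",bk)):
    p=np.array(p);
    if len(p)<5: print(n,len(p));continue
    k=np.polyfit(p[:,1],p[:,0],1)
    for _ in range(3): e=abs(p[:,0]-np.polyval(k,p[:,1]));gd=e<=max(.0008,np.median(e));k=np.polyfit(p[gd,1],p[gd,0],1)
    print(n,len(p),gd.sum(),"yaw",-np.arctan(k[0]).round(4),"x@.1848",np.polyval(k,.1848).round(4))
E
python3 m.py w5
```

```text
10.15 [0.6008 0.1831 0.0514] [-3.1383  0.      1.656 ] [-8.06 -1.28  9.21] 39.94387686252594
front 104 55 yaw 0.0485 x@.1848 0.622
back 104 93 yaw 0.0806 x@.1848 0.6378
```

The bar has moved about 4 mm, which matches the geometry (4 N from the bar plus friction). I'll ease down slightly and push about 6 mm more, in small steps.

Request:
send_rows --pt "0 0.001 0.0001 0.0005 0" --pt "0 0.0015 0.0001 0 0" --pt "0 0.0015 0.0001 0 0" --pt "0 0.001 0.0001 0 0" --pt "0 0 0 0 0"

```text
time: 10.7
tool_pos: [0.6044, 0.1833, 0.0515]
tool_rot: [-3.135, 0.0, 1.656]
contact_force: [-11.5, -0.7, 9.4]
opening: 0.0139
grip_force: 39.9
```

```bash
python3 m.py w6
```

```text
10.7 [0.6044 0.1833 0.0515] [-3.1351e+00  2.0000e-04  1.6560e+00] [-11.49  -0.75   9.38] 39.94272530078888
front 99 58 yaw 0.0407 x@.1848 0.625
back 99 84 yaw 0.0764 x@.1848 0.6413
```

Request:
send_rows --pt "0 0.0012 0.0001 0.0004 0" --pt "0 0.0012 0.0001 0 0" --pt "0 0.0008 0.0001 0 0" --pt "0 0 0 0 0" --pt "0 0 0 0 0"

```text
time: 11.25
tool_pos: [0.6067, 0.1835, 0.0516]
tool_rot: [-3.133, 0.0, 1.656]
contact_force: [-14.9, -1.8, 9.9]
opening: 0.0138
grip_force: 39.9
```

Request:
send_rows --pt "0 0 0 0 0" --pt "0 0 0 0 0" --pt "0 0 0 0 0" --pt "0 0 0 0 0" --pt "0 0 0 0 0"

```text
time: 11.75
tool_pos: [0.6067, 0.1835, 0.0516]
tool_rot: [-3.133, 0.0, 1.656]
contact_force: [-13.3, -1.8, 9.1]
opening: 0.0138
grip_force: 39.9
```

```bash
python3 m.py w7
```

```text
11.75 [0.6067 0.1835 0.0516] [-3.1331e+00  4.0000e-04  1.6561e+00] [-13.31  -1.83   9.1 ] 39.94272530078888
front 99 55 yaw 0.0497 x@.1848 0.628
back 99 83 yaw 0.0785 x@.1848 0.6437
```

View pics/w7.png

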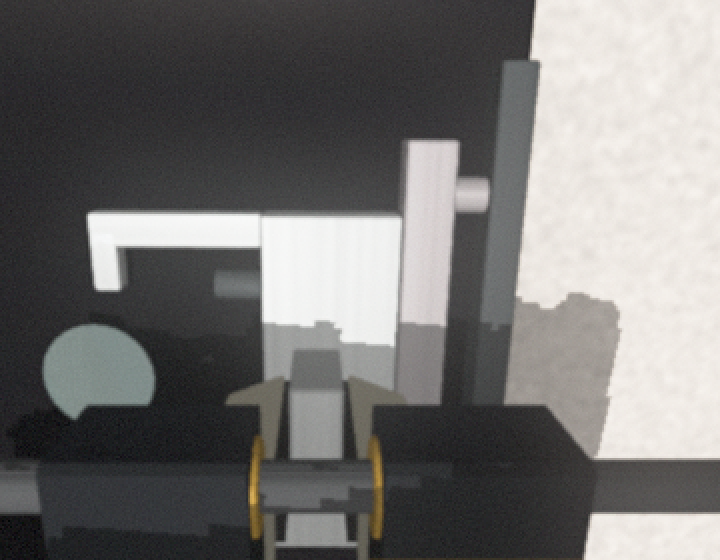

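The bar is displaced about 9.5–10 mm and the holder sits flush against it at (400,215)–(398,400). The bar end stands about 20 mm beyond the holder end, as it should when centred. I'll hold a little longer, then hand in.

Request:
send_rows --pt "0 0 0 0 0" --pt "0 0 0 0 0" --pt "0 0 0 0 0" --pt "0 0 0 0 0" --pt "0 0 0 0 0"

```text
time: 12.3
tool_pos: [0.6066, 0.1835, 0.0516]
tool_rot: [-3.133, 0.0, 1.656]
contact_force: [-14.1, -1.3, 9.9]
opening: 0.0137
grip_force: 39.9
```

Request:
send_rows --pt "0 0 0 0 0" --pt "0 0 0 0 0" --pt "0 0 0 0 0" --pt "0 0 0 0 0" --pt "0 0 0 0 0"

```text
time: 12.8
tool_pos: [0.6067, 0.1835, 0.0516]
tool_rot: [-3.133, 0.0, 1.656]
contact_force: [-14.5, -1.2, 8.6]
opening: 0.0135
grip_force: 39.9
```

```bash
python3 m.py w8 && python3 -c "
from cell import hand_in;print(hand_in())"
```

```text
12.8 [0.6067 0.1835 0.0516] [-3.1331e+00  4.0000e-04  1.6561e+00] [-14.55  -1.19   8.61] 39.94258224964142
front 99 53 yaw 0.0379 x@.1848 0.6272
back 99 88 yaw 0.0781 x@.1848 0.6436
the job is handed in; nothing more can be done
None
```

The holder was set down flat on the stage, slid square against the middle of the drive bar, and handed in while held there with about 9.5 N (read from the bar's travel); the hand-in returned no verdict.

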